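# Probe the blister sealer's test pad and hang the wand up

## Task

Check the blister sealer with the temperature wand from the white holder: set the wand's steel nose squarely on the middle of the round sprung test pad on the sealer's sloping front, pressed gently about half way in (not just grazing, not bottomed), and keep it steady there for two seconds. Then hang the wand by its eye on the long peg of the wire draining rack, nose down, and let go. Leave the other things on the bench where they stand.

Things in the scene. Friction and masses are not known exactly. Their poses are not given: they have to be found in the camera images.
- wand: Grey loose temperature wand, 160 mm, 0.13-0.22 kg, at first nose down in the holder. Origin: middle of the nose's flat end; z runs from nose to eye. Nose: steel rod, 22 mm diameter, z 0-50 mm. Body: z 48-130 mm, 26 (x) by 40 mm (y). Above it, z 130-160 mm, a frame 30 mm wide (y), 12 mm thick (x) forms the eye: a window 20 mm wide (y), 24 mm high, running through along x
- wand_eye (a point): Centre of the wand's eye, 142 mm from the nose end; axes as the wand's (the opening runs along x)
- holder: White open pocket holder, fixed: foot 90 mm square, pocket walls 54 (x) by 58 (y) mm, 78 mm high; pocket 42 by 46 mm, its floor 6 mm above the bench. Origin at the centre of the underside. The wand's y is along the holder's y at the start
- sealer: Steel blister sealing machine, fixed, 270 (x) by 280 mm (y). Its front, sloping 28 degrees from level, looks to its -x (towards the robot) and carries the round pad in its middle, beside it a flat dark rectangular display. Behind the slope it is 158 mm high (a block to 193 mm); a lever rises to 345 mm at x +70 to +95, y -20 mm. Origin at the centre of the underside
- pad: Round flat steel test pad, 48 mm in diameter, 10 mm proud of the sealer's sloping front. Origin at the centre of its outer face; z points out of the face, up and towards the robot, 28 degrees from vertical; y is level. Sprung: goes in along -z by up to 7 mm, about 2 N per mm (half way in takes about 7 N)
- rack: Wire draining rack, fixed: white foot 140 (x) by 260 mm (y), wire frame upright above its middle, 220 mm wide, level bars at 90, 157, 225 mm height. Origin at the centre of the underside. One long peg (80 mm, 8 mm diameter) starts at (0, 0, 225 mm), middle of the top bar, and points to -x (to the robot), rising 15 degrees. Four short white pegs lower at y +-85 mm are not for the wand
- peg_tip (a point): Middle of the free end of the long peg, at (-77, 0, 246) mm in the rack's frame; axes as the rack's
- jar: Amber jar, 60 mm across, 90 mm high, bystander; origin under its centre
- bottle: White bottle, 56 mm across, 130 mm high, bystander; origin under its centre
- beaker: Glass beaker, 66 mm across, 85 mm high, bystander; origin under its centre
- mortar: White bowl, 110 mm across, 60 mm high, bystander; origin under its centre
- spatula: Spatula lying flat, bystander
Not all that is in view belongs to the job. Of the things like the wand, leave any that is blue or turquoise; of the rest the smaller one is meant.

How it is judged:
On the way:
1. the wand's nose is held on the test pad: within 10 mm of its centre, square within 8 degrees, pressed with 2.5 to 11 N, moving slower than 20 mm/s, for 1.5 s (x of wand in the frame of pad between -0.01 and 0.01 m and y of wand in the frame of pad between -0.01 and 0.01 m and angle between the z axis of wand and the z axis of pad, either way round below 0.14 rad and contact force between wand and pad between 2.5 and 11 N and linear speed of wand below 0.02 m/s), for 1.5 s.
At the end, for the whole second after the job is handed in: The wand hangs at rest (slower than 30 mm/s) by its eye on the rack's long peg: eye centre 3 to 77 mm in front of the rack's wire frame, within 15 mm of the peg sideways, 200 to 245 mm above the bench, nose down within 20 degrees of vertical, its weight on the rack (x of wand_eye in the frame of rack between -0.077 and -0.003 m and y of wand_eye in the frame of rack between -0.015 and 0.015 m and z of wand_eye in the frame of rack between 0.2 and 0.245 m and angle between wand's own z axis and vertical below 0.35 rad and contact force between wand and rack above 0.5 N and linear speed of wand below 0.03 m/s); the robot touches nothing.
It fails at once if the test pad is pressed harder than 25 N (contact force between anything else and pad above 25 N).
It fails at once if a bystander is moved more than 30 mm (distance of any of jar, bottle, beaker, mortar, spatula from where it was at the start of the episode above 0.03 m).
It also fails if it takes over 58 s, if anything falls off the work surface, if the arm or the gripper's body presses on something with over 40 N, if the wrist force passes 120 N, or if a joint passes its speed limit or range.

## Robot

A 7-joint arm with a two-finger parallel gripper is mounted at the origin on the work surface. World frame = base frame: x ahead of the robot, y to its left, z up, the work surface at z = 0. Lengths are in m, angles in rad, forces in N, time in s.
With the tool pointing down it reaches from about 0.425 to 0.975 m from the base axis. Payload 16.7 kg.
Tool frame: the origin (TCP) lies midway between the tips of the shut fingers; the grasp point (between the pads) lies 19 mm behind it (manip.grasp_offset is the distance from the TCP to the grasp point, in m); z points along the fingers, y is the line along which they close (so a half turn about z gives the same grasp; the last joint's range is limited). The gripper opens to 85 mm and grips with 20 to 120 N. Pads are 22 mm wide; open, the fingers measure 114 mm over their backs; the gripper's body (76 mm by 85 mm) begins 54 mm behind the grasp point. The pads swing forward as they close: fully open they stand 13 mm farther back than shut.
Start: joints at [-1.46, 0.426, 0.074, 1.606, -0.034, 1.111, -0.067], TCP at [0.174, 0.652, 0.231] pointing down, gripper open.
Joint ranges: [-2.85, 2.85], [-0.5, 2.14], [-1.23, 1.37], [0.21, 2.46], [-1.02, 4.16], [0.16, 2.05], [-2.73, 2.73]. Speed limits (rad/s): [1.89, 1.89, 2.39, 2.39, 3.01, 3.01, 3.01].

## Interface

Orientations are given as a rotation vector (axis times angle).
In Python, from cell import manip gives the robot as it stands.
- The arm moves only by the shell command python3 -m inch 'ROWS'. ROWS is JSON, one flat list of numbers, 7 for each row, row after row: the turn, a rotation vector about the tool's x, y, z in rad, then the shift along the tool's x, y, z in cm, then the closure, from 0 (fully open) to 1 (shut). In form: [rx, ry, rz, x, y, z, hand, rx, ry, rz, x, y, z, hand, ...]. A call has 1 to 20 rows; each row is the pose to reach, as a shift and turn from the pose commanded when the call began, along the tool's axes at that moment; what a row does not reach only later rows make up. A row lasts 1/10 s, in which the tool goes at most 50 mm and 8.59 degrees, less where a joint would pass 70% of its speed; a pose out of reach is approached as far as the arm can. A call with a gripper value outside its range is refused whole. The fingers move at their own pace and stop on an object; the grip force is fixed at half the most. Time passes only in rows, so rows that repeat a pose let the fingers close. It gives the time, the measured TCP pose, the force, the opening and the grip force at its end, in the units of the state.
- manip.get_obs(): the state, without advancing time (a new reading comes with each control period).
- manip.snapshot(name): name is "side" or "top" or "wrist"; returns the picture (480x640x3 uint8, blue, green, red); there is no depth.
- manip.calibration(name): a dict with "camera_matrix" (3x3 intrinsics, pixels), "T" (4x4, takes a point from camera to world coordinates). Camera axes: x right, y up, looking along -z (the intrinsics and any distortion apply to the point x, -y, -z); pixel columns grow to the right and rows downward; lengths in m; the calibration is good to about 2 mm. The wrist camera is an equidistant fisheye: a pixel r from the principal point sees the ray r / f radians off the axis. A picture is of the moment at which its call begins: read the wrist's pose just before it. calibration takes no time and is no camera call; for the wrist camera it gives the pose at the moment of the call.
- manip.finish_job(): hands the job in; it is judged then, once.
The state is a dict: "t": time; "joints": joint angles; "qd": joint speeds; "joint_efforts": joint torques, N m; "tcp_pos": TCP position; "orientation": TCP orientation; "contact_force": force on the tool from outside, world axes, zero at the start; "ft_torque": the same for the moment, N m; "width": opening from 0.0 (shut) to 1.0 (fully open); "grip_force": force on a finger pad.
Only numpy, scipy, OpenCV 4.12 (cv2) and the standard library are available. Lean on these libraries where they do the work, as an engineer would, in place of code of your own. Each camera call takes 0.05 s, during which the arm holds its last target. There are 200 camera calls.

## Working session

There is one attempt and no reset: what is moved stays moved. The work goes in short steps, Python scripts to look and compute and a shell command to move; the robot and the scene stay as the last step left them, time stands still between calls to the robot, and variables do not carry over. Pictures are saved under pics/ and viewed, at most 10 in all, crops included, and the job is handed in when it is done.

```bash
mkdir -p pics; python3 - <<'E'
from cell import manip
import cv2,numpy as np
np.set_printoptions(precision=4,suppress=True)
for n in ["side","top","wrist"]:
    c=manip.calibration(n);print(n,{k:np.array(v) if k!='x' else v for k,v in c.items()})
    cv2.imwrite(f"pics/{n}0.png",manip.snapshot(n))
o=manip.get_obs();print(o)
E
```

```text
side {'camera_matrix': array([[495.9846,   0.    , 317.5505],
       [  0.    , 495.9846, 239.7765],
       [  0.    ,   0.    ,   1.    ]]), 'T': array([[ 0.9781,  0.1386, -0.1555,  0.4218],
       [-0.2075,  0.7117, -0.6711, -0.7509],
       [ 0.0177,  0.6887,  0.7249,  0.9825],
       [ 0.    ,  0.    ,  0.    ,  1.    ]])}
top {'camera_matrix': array([[451.191 ,   0.    , 318.4561],
       [  0.    , 451.191 , 234.8731],
       [  0.    ,   0.    ,   1.    ]]), 'T': array([[ 0.028 ,  0.9984, -0.0498,  0.5164],
       [-0.9996,  0.0278, -0.0059,  0.0021],
       [-0.0045,  0.05  ,  0.9987,  1.2282],
       [ 0.    ,  0.    ,  0.    ,  1.    ]])}
wrist {'camera_matrix': array([[371.6483,   0.    , 321.6241],
       [  0.    , 371.6483, 242.978 ],
       [  0.    ,   0.    ,   1.    ]]), 'T': array([[ 0.2584, -0.9258, -0.276 ,  0.1036],
       [ 0.966 ,  0.2476,  0.074 ,  0.6698],
       [-0.0002, -0.2857,  0.9583,  0.3742],
       [ 0.    ,  0.    ,  0.    ,  1.    ]])}
{'t': 0.15, 'joints': array([-1.4595,  0.4266,  0.0739,  1.6064, -0.0341,  1.1108, -0.0671]), 'qd': array([-0.0014, -0.0028,  0.0007, -0.0008, -0.001 ,  0.0003, -0.0008]), 'joint_efforts': array([  0.0041, -95.0311,   3.7637, -46.3764,   0.0194,   0.0075,
         0.    ]), 'tcp_pos': array([0.174 , 0.6519, 0.2308]), 'orientation': array([-0.4086, -3.1149,  0.0015]), 'contact_force': array([-0.151 ,  0.2332,  0.3627]), 'ft_torque': array([ 0.0246,  0.023 , -0.0144]), 'grip_force': 0.0, 'width': 0.9981847599196215}
```

View pics/side0.png

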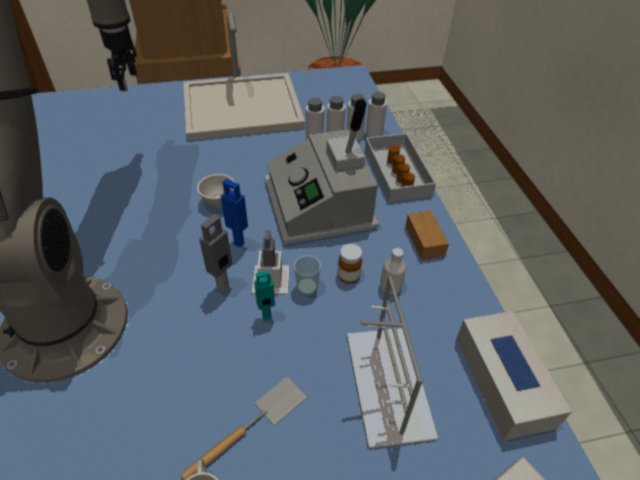

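View pics/top0.png

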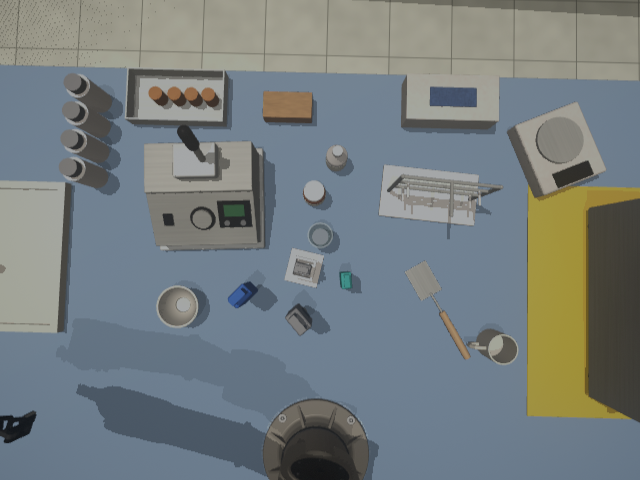

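The wand to use stands in the white holder (top ≈(303,268), side ≈(268,262)). The large grey, blue and teal wands are decoys. The sealer pad is at top (203,218), the rack at top (430,195). Next I'll enlarge these for precise pixels.

```bash
python3 - <<'E'
import cv2,numpy as np
t=cv2.imread("pics/top0.png");s=cv2.imread("pics/side0.png")
a=cv2.resize(t[120:300,135:335],None,fx=4,fy=4,interpolation=cv2.INTER_CUBIC)[:600]
b=cv2.resize(t[155:235,370:510],None,fx=5,fy=5,interpolation=cv2.INTER_CUBIC)
b=cv2.copyMakeBorder(b,0,0,0,100,cv2.BORDER_CONSTANT)
h=cv2.resize(t[240:295,275:330],None,fx=4,fy=4,interpolation=cv2.INTER_CUBIC)
c=np.zeros((600,800,3),np.uint8)
c[:400,:700]=b[:,:700]; 
hh=cv2.resize(t[243:293,278:328],None,fx=4,fy=4,interpolation=cv2.INTER_CUBIC);c[400:600,:200]=hh
ss=cv2.resize(s[225:300,245:320],(200,200),interpolation=cv2.INTER_CUBIC);c[400:600,200:400]=ss
pp=cv2.resize(t[193:243,178:228],(200,200),interpolation=cv2.INTER_CUBIC);c[400:600,400:600]=pp
pp=cv2.resize(s[150:200,275:325],(200,200),interpolation=cv2.INTER_CUBIC);c[400:600,600:800]=pp
cv2.imwrite("pics/c1.png",c)
d=cv2.resize(s[265:455,335:445],None,fx=3.1,fy=3.1,interpolation=cv2.INTER_CUBIC)[:600]
e=cv2.resize(s[120:245,255:385],None,fx=3.4,fy=3.4,interpolation=cv2.INTER_CUBIC)
f=np.zeros((600,800,3),np.uint8);f[:d.shape[0],:d.shape[1]]=d;f[:e.shape[0],345:345+e.shape[1]]=e
cv2.imwrite("pics/c2.png",f)
E
```

```text
(no output)
```

View pics/c1.png

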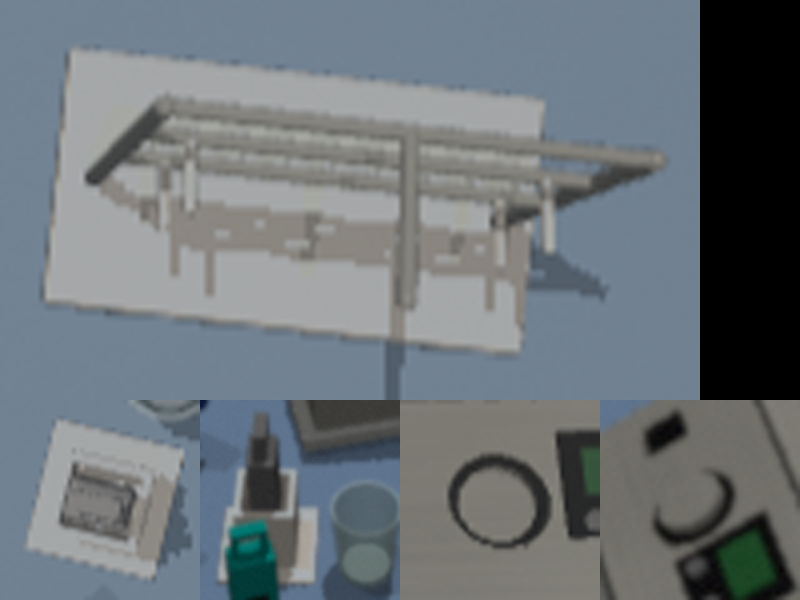

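View pics/c2.png

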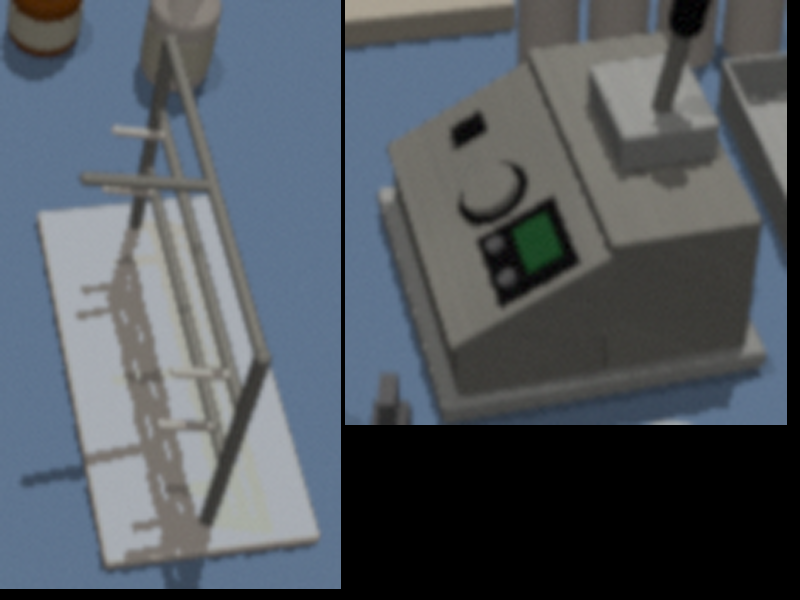

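The crops show the rack peg tip at top px ≈(451,216) and side px ≈(362,323). The pad face is at top (202.5,218) and side (297.5,174.3). The holder is yawed about −14°. I'll compute world positions from these.

```bash
cat > h.py <<'E'
import numpy as np,cv2
from cell import manip
from scipy.spatial.transform import Rotation as R
np.set_printoptions(precision=4,suppress=True)
def ray(n,p,C=None):
    C=C or manip.calibration(n);K=np.array(C["camera_matrix"]);T=np.array(C["T"])
    x,y=(p[0]-K[0,2])/K[0,0],(p[1]-K[1,2])/K[1,1]
    if n=="wrist":
        r=np.hypot(x,y);d=np.array([np.sin(r)*x/r,-np.sin(r)*y/r,-np.cos(r)])
    else: d=np.array([x,-y,-1.])
    d=T[:3,:3]@d;return T[:3,3],d/np.linalg.norm(d)
def atz(n,p,z,C=None):
    o,d=ray(n,p,C);return o+d*(z-o[2])/d[2]
def tri(rs):
    A=sum(np.eye(3)-np.outer(d,d) for o,d in rs);b=sum((np.eye(3)-np.outer(d,d))@o for o,d in rs)
    X=np.linalg.solve(A,b);return X,[np.linalg.norm(np.cross(X-o,d))*1000 for o,d in rs]
def proj(n,X,C=None):
    C=C or manip.calibration(n);K=np.array(C["camera_matrix"]);T=np.array(C["T"])
    q=T[:3,:3].T@(np.asarray(X)-T[:3,3]);v=np.array([q[0],-q[1],-q[2]])
    if n=="wrist":
        t=np.arctan2(np.hypot(*v[:2]),v[2]);v=np.r_[v[:2]/np.hypot(*v[:2])*t,1]
    else: v=v/v[2]
    return (K@v)[:2]
def state():
    o=manip.get_obs();return np.array(o["tcp_pos"]),R.from_rotvec(o["orientation"]),o
def rel(P,Rm):
    """row numbers for target pos P and rotation Rm from the current pose"""
    p,r,o=state();return (r.inv()*Rm).as_rotvec().round(4),(r.inv().apply(P-p)*100).round(2)
E
python3 - <<'E'
from h import *
u=lambda c,s,off,org=(0,0):((c[0]-org[0]+.5)/s-.5+off[0],(c[1]-org[1]+.5)/s-.5+off[1])
T5=lambda *c:u(c,5,(370,155));S3=lambda *c:u(c,3.1,(335,265));H=lambda *c:u(c,4,(278,243),(0,400));E3=lambda *c:u(c,3.4,(255,120),(345,0))
print("rack foot",*[atz("top",T5(*c),.008) for c in[(70,50),(543,100),(520,352),(45,300)]])
print("bar top",atz("top",T5(163,103),.225),atz("top",T5(660,158),.225))
print("bar side",atz("side",S3(170,42),.225),atz("side",S3(262,358),.225))
print("tip",tri([ray("top",T5(408,303)),ray("side",S3(86,180))]),"root",tri([ray("top",T5(408,135)),ray("side",S3(210,186))]))
f=[atz("top",H(*c),.006) for c in[(60,420),(183,450),(152,578),(27,548)]];print("holder",*f,sum(f)/4)
print("pad",tri([ray("top",(202.5,218)),ray("side",(297.6,174.3))]))
a,b=atz("side",E3(530,52),.158),atz("side",E3(610,255),.158);print("slope top",a,b,np.degrees(np.arctan2(-(a-b)[0],(a-b)[1])))
a,b=atz("side",E3(390,150),.06),atz("side",E3(457,345),.06);print("slope bot(z~.06)",a,b,np.degrees(np.arctan2(-(a-b)[0],(a-b)[1])))
E
```

```text
rack foot [ 0.774 -0.163  0.008] [ 0.7535 -0.4208  0.008 ] [ 0.6157 -0.4098  0.008 ] [ 0.6368 -0.1523  0.008 ]
bar top [ 0.7054 -0.1758  0.225 ] [ 0.6867 -0.398   0.225 ]
bar side [ 0.7017 -0.1788  0.225 ] [ 0.6837 -0.3977  0.225 ]
tip (array([ 0.6165, -0.2811,  0.2438]), [np.float64(0.15251051207152966), np.float64(0.15251051207167837)]) root (array([ 0.6935, -0.286 ,  0.2225]), [np.float64(0.9157145744709324), np.float64(0.915714574470877)])
holder [0.5409 0.0782 0.006 ] [ 0.5229 -0.0056  0.006 ] [0.4361 0.0129 0.006 ] [0.4539 0.0978 0.006 ] [0.4885 0.0458 0.006 ]
pad (array([0.6043, 0.2945, 0.1246]), [np.float64(0.7392860380094328), np.float64(0.7392860380094936)])
slope top [0.6609 0.4228 0.158 ] [0.6682 0.1582 0.158 ] 1.5991992254478176
slope bot(z~.06) [0.5388 0.4387 0.06  ] [0.5557 0.1853 0.06  ] 3.8146040715376675
```

```bash
python3 - <<'E'
from h import *
p,r,o=state();print(r.as_matrix())
T=np.array(manip.calibration("wrist")["T"]);print("cam in tool",r.inv().apply(T[:3,3]-p),r.inv().as_matrix()@T[:3,:3])
for s in(0,180):
    Rm=R.from_euler("z",-12.1+s,degrees=True)*R.from_euler("x",180,degrees=True)
    print(s,rel(np.array([.4885,.0458,.40]),Rm))
print(atz("top",(299,312),.2),atz("top",(243,293),.2))
E
```

```text
[[-0.9662  0.2579 -0.0002]
 [ 0.2579  0.9662 -0.001 ]
 [-0.0001 -0.001  -1.    ]]
cam in tool [ 0.0726 -0.001  -0.1435] [[-0.0006  0.9583  0.2857]
 [ 1.      0.0008 -0.0008]
 [-0.001   0.2857 -0.9583]]
0 (array([0.0001, 0.0015, 3.0919]), array([-46.02, -50.46, -16.87]))
180 (array([-0.001 ,  0.    , -0.0497]), array([-46.02, -50.46, -16.87]))
[0.3918 0.0472 0.2   ] [0.431  0.1755 0.2   ]
```

```bash
python3 -m inch '[0,0,0,0,0,-10,0, 0,0,0,0,0,-16.9,0, 0,0,-0.05,-46,-50.5,-16.9,0, 0,0,-0.05,-46,-50.5,-16.9,0, 0,0,-0.05,-46,-50.5,-16.9,0, 0,0,-0.05,-46,-50.5,-16.9,0, 0,0,-0.05,-46,-50.5,-16.9,0, 0,0,-0.05,-46,-50.5,-16.9,0, 0,0,-0.05,-46,-50.5,-16.9,0, 0,0,-0.05,-46,-50.5,-16.9,0, 0,0,-0.05,-46,-50.5,-16.9,0, 0,0,-0.05,-46,-50.5,-16.9,0, 0,0,-0.05,-46,-50.5,-16.9,0, 0,0,-0.05,-46,-50.5,-16.9,0, 0,0,-0.05,-46,-50.5,-16.9,0, 0,0,-0.05,-46,-50.5,-16.9,0, 0,0,-0.05,-46,-50.5,-16.9,0, 0,0,-0.05,-46,-50.5,-16.9,0, 0,0,-0.05,-46,-50.5,-16.9,0, 0,0,-0.05,-46,-50.5,-16.9,0]'
python3 - <<'E'
from h import *
import pickle
p,r,o=state();print(p,r.as_matrix(),o['t'])
C=manip.calibration("wrist");w=manip.snapshot("wrist");pickle.dump(C,open("C1.pkl","wb"));cv2.imwrite("pics/w1.png",w)
q=[proj("wrist",X,C) for X in([.4885,.0458,.166],[.4885,.0458,.006])];print(q)
x,y=np.clip(np.mean(q,0).astype(int),[80,60],[560,420]);print(x,y)
cv2.imwrite("pics/w1c.png",cv2.resize(w[y-60:y+60,x-80:x+80],None,fx=5,fy=5,interpolation=cv2.INTER_CUBIC))
E
```

```text
t: 2.15
tcp_pos: [0.4879, 0.0467, 0.4001]
orientation: [-0.328, -3.124, 0.0]
contact_force: [-0.4, 0.4, 0.6]
width: 0.995
grip_force: 0.0
[0.4879 0.0467 0.4001] [[-0.9782  0.2075 -0.0004]
 [ 0.2075  0.9782  0.    ]
 [ 0.0004 -0.0001 -1.    ]] 2.15
[array([321.566 , 206.7628]), array([321.4798, 185.8518])]
321 196
```

View pics/w1c.png

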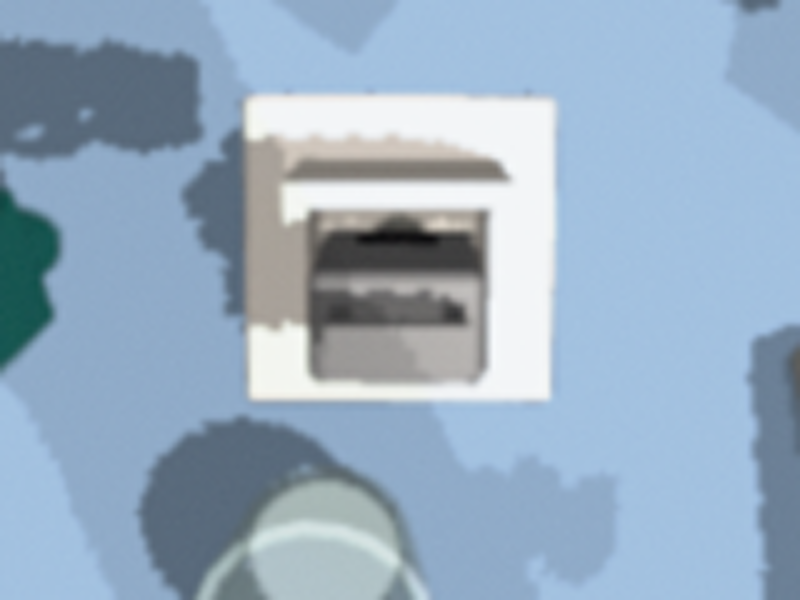

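The wand stands nearly upright in the pocket. Its body-top front edge is at crop y≈270 (x 313–485) and its bottom front edge at y≈235. I'll compute the pose from those.

```bash
python3 - <<'E'
from h import *
import pickle
C=pickle.load(open("C1.pkl","rb"))
u=lambda x,y:(241+(x+.5)/5-.5,136+(y+.5)/5-.5)
Rz=R.from_euler("z",-12.1,degrees=True)
for n,c,z in[("front top L",(315,270),.136),("front top R",(485,270),.136),("front bot",(400,236),.054),("foot",(246,97),.006),("foot",(556,97),.006),("foot",(552,400),.006),("foot",(247,400),.006),("frame top front",(395,325),.166),("rim in front L",(310,210),.078),("rim R",(490,210),.078)]:
    X=atz("wrist",u(*c),z,C);print(n,X,Rz.inv().apply(X))
print(Rz.inv().apply([.4885,.0458,0]))
E
```

```text
front top L [0.4711 0.0292 0.136 ] [0.4545 0.1273 0.136 ]
front top R [0.4789 0.066  0.136 ] [0.4544 0.1649 0.136 ]
front bot [0.4778 0.0469 0.054 ] [0.4574 0.146  0.054 ]
foot [0.4346 0.0107 0.006 ] [0.4228 0.1015 0.006 ]
foot [0.4532 0.0979 0.006 ] [0.4226 0.1907 0.006 ]
foot [0.541  0.0794 0.006 ] [0.5123 0.191  0.006 ]
foot [ 0.5221 -0.0091  0.006 ] [0.5124 0.1006 0.006 ]
frame top front [0.4817 0.0452 0.166 ] [0.4616 0.1451 0.166 ]
rim in front L [0.4636 0.0268 0.078 ] [0.4477 0.1234 0.078 ]
rim R [0.473 0.071 0.078] [0.4476 0.1686 0.078 ]
[0.468  0.1472 0.    ]
```

```bash
python3 -m inch '[0,0,0,0,-0.15,5,0, 0,0,0,0,-0.15,10,0, 0,0,0,0,-0.15,15,0, 0,0,0,0,-0.15,20,0, 0,0,0,0,-0.15,24,0, 0,0,0,0,-0.15,27,0, 0,0,0,0,-0.15,29,0, 0,0,0,0,-0.15,30,0, 0,0,0,0,-0.15,30,0, 0,0,0,0,-0.15,30,1, 0,0,0,0,-0.15,30,1, 0,0,0,0,-0.15,30,1, 0,0,0,0,-0.15,30,1, 0,0,0,0,-0.15,30,1, 0,0,0,0,-0.15,30,1, 0,0,0,0,-0.15,30,1]'
```

```text
t: 3.8
tcp_pos: [0.4886, 0.0443, 0.1013]
orientation: [0.33, 3.123, 0.002]
contact_force: [-1.9, 0.2, 10.9]
width: 0.462
grip_force: 59.9
```

```bash
python3 -m inch '[0,0,0,0,0,-1,1, 0,0,0,0,0,-3,1, 0,0,0,0,0,-6,1, 0,0,0,0,0,-10,1, 0,0,0,0,0,-14,1, 0,0,0,0,0,-18,1, 0,0,0,0,0,-22,1, 0,0,0,0,0,-25,1, 0,0,0,0,0,-27,1, 0,0,0,0,0,-27,1, 0,0,0,0,0,-27,1, 0,0,0,0,0,-27,1]'
python3 - <<'E'
from h import *
import pickle
out=np.zeros((480,800,3),np.uint8)
p,r,o=state();print(p,r.as_matrix()[:,2],o['contact_force'])
D={}
im={}
for n in("side","top","wrist"):
    D[n]=manip.calibration(n);im[n]=manip.snapshot(n);cv2.imwrite(f"pics/{n}2.png",im[n])
pickle.dump(D,open("C2.pkl","wb"))
q=proj("side",p+[0,0,-.03]);x,y=map(int,q);print(x,y)
x=np.clip(x,50,590);y=np.clip(y,60,420);print(x,y)
out[:,:400]=cv2.resize(im["side"][y-60:y+60,x-50:x+50],(400,480),interpolation=cv2.INTER_CUBIC)
out[:300,400:]=cv2.resize(im["wrist"],(400,300))
cv2.imwrite("pics/g2.png",out)
E
```

```text
t: 5.0
tcp_pos: [0.4874, 0.0439, 0.3694]
orientation: [-0.331, -3.123, 0.001]
contact_force: [-0.4, -0.5, -1.4]
width: 0.463
grip_force: 60.9
[0.4874 0.0439 0.3694] [-0.0013 -0.0006 -1.    ] [-0.3921 -0.4783 -1.4221]
262 174
262 174
```

View pics/g2.png

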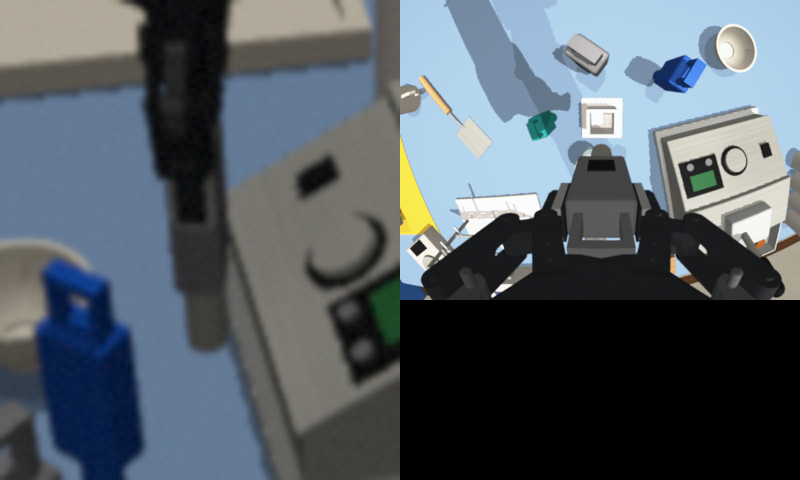

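```bash
python3 - <<'E'
from h import *
import pickle
D=pickle.load(open("C2.pkl","rb"));p,r,o=state()
for th in(-4,0,4):
    for d in(.090,.095):
        z=r.apply([-np.sin(np.radians(th)),0,np.cos(np.radians(th))]);X=p+z*d  # th>0: nose toward +x_h
        x=r.apply([1,0,0]);y=r.apply([0,1,0])
        print(th,d,"side",proj("side",X,D["side"]),"wrist",proj("wrist",X,D["wrist"]),"w far edge",proj("wrist",X+x*.011,D["wrist"]))
w=cv2.imread("pics/wrist2.png");s=cv2.imread("pics/side2.png")
a=cv2.resize(w[215:275,285:355],None,fx=6,fy=6,interpolation=cv2.INTER_CUBIC)
b=cv2.resize(s[150:210,240:290],None,fx=6,fy=6,interpolation=cv2.INTER_CUBIC)
cv2.imwrite("pics/n2.png",cv2.hconcat([a,b]))
E
```

```text
-4 0.09 side [261.3109 196.9155] wrist [322.9275 238.5612] w far edge [322.9325 222.1521]
-4 0.095 side [261.2955 198.6736] wrist [322.8953 236.0013] w far edge [322.8997 219.8817]
0 0.09 side [264.2775 197.0384] wrist [322.9225 247.6497] w far edge [322.9284 231.4775]
0 0.095 side [264.4161 198.8024] wrist [322.8905 245.4316] w far edge [322.8957 229.548 ]
4 0.09 side [267.2314 197.006 ] wrist [322.9198 256.7972] w far edge [322.9266 240.8512]
4 0.095 side [267.5235 198.7685] wrist [322.8882 254.9165] w far edge [322.8942 239.2586]
```

View pics/n2.png

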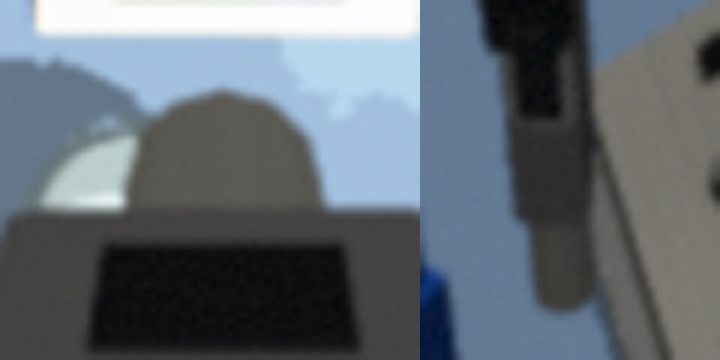

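```bash
cat >> h.py <<'E'
def padR(psi):
    P=R.from_euler("z",psi,degrees=True)*R.from_euler("y",-28,degrees=True)  # pad frame
    M=P.as_matrix();return P,R.from_matrix(np.c_[-M[:,0],M[:,1],-M[:,2]])
E
python3 - <<'E'
from h import *
P,Rt=padR(2.5);pad=np.array([.6043,.2945,.1246]);print(P.as_matrix()[:,2])
for d in(.15,.06):print(rel(pad+P.apply([0,0,.094+d]),Rt), pad+P.apply([0,0,.094+d]))
E
```

```text
[-0.469  -0.0205  0.8829]
(array([-0.0631, -0.4872, -0.2493]), array([ 4.92, 24.05,  2.93])) [0.4899 0.2895 0.34  ]
(array([-0.0631, -0.4872, -0.2493]), array([ 0.82, 25.13, 10.87])) [0.5321 0.2913 0.2606]
```

```bash
python3 -m inch '[-0.063,-0.487,-0.249,4.9,24,2.9,1, -0.063,-0.487,-0.249,4.9,24,2.9,1, -0.063,-0.487,-0.249,4.9,24,2.9,1, -0.063,-0.487,-0.249,4.9,24,2.9,1, -0.063,-0.487,-0.249,4.9,24,2.9,1, -0.063,-0.487,-0.249,4.9,24,2.9,1, -0.063,-0.487,-0.249,4.9,24,2.9,1, -0.063,-0.487,-0.249,4.9,24,2.9,1, -0.063,-0.487,-0.249,2.9,24.6,6.9,1, -0.063,-0.487,-0.249,0.8,25.1,10.9,1, -0.063,-0.487,-0.249,0.8,25.1,10.9,1, -0.063,-0.487,-0.249,0.8,25.1,10.9,1, -0.063,-0.487,-0.249,0.8,25.1,10.9,1]'
python3 - <<'E'
from h import *
import pickle
p,r,o=state();print(p,r.as_matrix())
D={n:manip.calibration(n) for n in("side","top","wrist")};im={n:manip.snapshot(n) for n in D}
for n in D:cv2.imwrite(f"pics/{n}3.png",im[n])
pickle.dump(D,open("C3.pkl","wb"))
a=cv2.resize(im["wrist"][120:320,220:420],(600,600),interpolation=cv2.INTER_CUBIC)
b=cv2.resize(im["side"][110:210,270:337],(200,300),interpolation=cv2.INTER_CUBIC)
c=cv2.resize(im["top"][175:250,177:227],(200,300),interpolation=cv2.INTER_CUBIC)
cv2.imwrite("pics/p3.png",cv2.hconcat([a,cv2.vconcat([b,c])]))
E
```

```text
t: 6.45
tcp_pos: [0.5329, 0.2911, 0.2628]
orientation: [-0.056, 2.65, 0.017]
contact_force: [-0.3, 0.0, -2.1]
width: 0.457
grip_force: 61.5
[0.5329 0.2911 0.2628] [[-0.8811 -0.0428  0.4709]
 [-0.0367  0.9991  0.0221]
 [-0.4714  0.0022 -0.8819]]
```

View pics/p3.png

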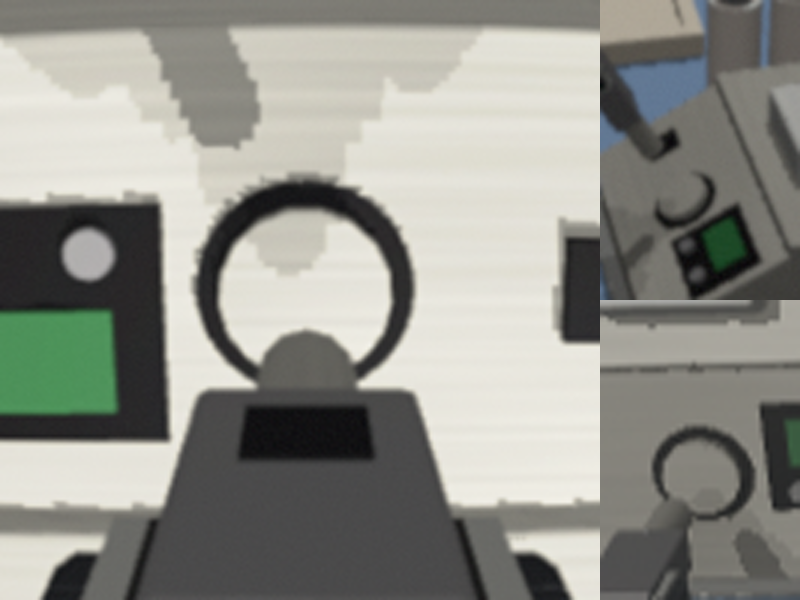

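Pad disc centre in the wrist view is at px ≈(321.5,218.5), and the nose is laterally centred on it. I'll triangulate with the wrist, top and side pictures together.

```bash
python3 - <<'E'
from h import *
import pickle
D=pickle.load(open("C3.pkl","rb"));w=ray("wrist",(321.5,218.4),D["wrist"])
t=ray("top",(202.5,218.3));s=ray("side",(297.6,174.3))
for rs in([w,t],[w,s],[w,t,s]):print(tri(rs))
X=tri([w,t,s])[0]
P,Rt=padR(2.5);C=D["wrist"]
for X in(X,np.array([.6043,.2945,.1246])):
    print([proj("wrist",X+P.apply(v),C)*3-[660,360] for v in([.024,0,0],[-.024,0,0],[0,.024,0],[0,-.024,0])])
p,r,o=state();print("now in pad frame (mm)",[P.inv().apply(p+r.apply([0,0,.094])-X)*1000 for X in(tri([w,t,s])[0],np.array([.6043,.2945,.1246]))])
# nose far edge check
print(proj("wrist",p+r.apply([.011,0,.094]),C)*3-[660,360])
print("yaw-edge",[atz("wrist",(220+x/3,120+y/3),.158,C) for x,y in((5,505),(595,510))])
E
```

```text
(array([0.6043, 0.2943, 0.1218]), [np.float64(0.8079527392928553), np.float64(0.8079527392928681)])
(array([0.6029, 0.2938, 0.1243]), [np.float64(0.9301471436973463), np.float64(0.9301471436974084)])
(array([0.6036, 0.2943, 0.1238]), [np.float64(1.3258022161513543), np.float64(0.8383732028766552), np.float64(0.762911831259987)])
[array([307.3351, 382.3768]), array([306.9433, 213.0595]), array([394.0852, 299.0893]), array([220.162 , 299.6292])]
[array([308.0431, 386.22  ]), array([307.6802, 216.9877]), array([394.825 , 302.9906]), array([220.8606, 303.5281])]
now in pad frame (mm) [array([ 2.8846,  0.6426, 62.0433]), array([ 1.858 ,  0.4471, 61.7023])]
[311.2367 327.4921]
yaw-edge [array([0.6562, 0.208 , 0.158 ]), array([0.6519, 0.3811, 0.158 ])]
```

```bash
python3 -m inch '[0,0,0,0.2,-0.05,2,1, 0,0,0,0.2,-0.05,4,1, 0,0,0,0.2,-0.05,5,1, 0,0,0,0.2,-0.05,5.5,1, 0,0,0,0.2,-0.05,5.7,1, 0,0,0,0.2,-0.05,5.7,1, 0,0,0,0.2,-0.05,5.7,1]'; cat > f.py <<'E'
from h import *
P,Rt=padR(2.5);p,r,o=state();n=P.as_matrix()[:,2]
print("nose in pad mm",P.inv().apply(p+r.apply([0,0,.094])-[.6036,.2943,.1238])*1000,"Fn",n@o["contact_force"],"ang",np.degrees(np.arccos(-n@r.as_matrix()[:,2])),o["t"],o["qd"].max())
E
python3 f.py
```

```text
t: 7.3
tcp_pos: [0.5577, 0.2921, 0.2107]
orientation: [-0.057, 2.651, 0.016]
contact_force: [-0.7, 0.4, -1.8]
width: 0.457
grip_force: 61.8
nose in pad mm [ 0.3726 -0.0455  4.3371] Fn -1.2607220289021606 ang 0.11378481299172327 7.3 0.0014098937545523867
```

```bash
python3 -m inch '[0,0,0,0,0,0.1,1, 0,0,0,0,0,0.2,1, 0,0,0,0,0,0.3,1, 0,0,0,0,0,0.4,1, 0,0,0,0,0,0.4,1, 0,0,0,0,0,0.4,1]'; python3 f.py
```

```text
t: 7.9
tcp_pos: [0.5597, 0.2921, 0.2067]
orientation: [-0.058, 2.651, 0.016]
contact_force: [-2.5, 0.2, 2.0]
width: 0.456
grip_force: 62.2
nose in pad mm [ 0.1961 -0.1737 -0.1524] Fn 2.9060711365510374 ang 0.08711017347597347 7.9 0.0008367869355648728
```

```bash
python3 -m inch '[0,0,0,0,0,0.1,1, 0,0,0,0,0,0.15,1, 0,0,0,0,0,0.15,1, 0,0,0,0,0,0.15,1]'; python3 f.py
```

```text
t: 8.3
tcp_pos: [0.5604, 0.2921, 0.2054]
orientation: [-0.057, 2.651, 0.016]
contact_force: [-3.3, 0.8, 5.2]
width: 0.46
grip_force: 62.5
nose in pad mm [ 0.1912 -0.1833 -1.6479] Fn 6.144551457168097 ang 0.08831928925649775 8.3 0.002829956881109147
```

```bash
python3 -m inch '[0,0,0,0,0,0,1, 0,0,0,0,0,0,1, 0,0,0,0,0,0,1, 0,0,0,0,0,0,1, 0,0,0,0,0,0,1, 0,0,0,0,0,0,1, 0,0,0,0,0,0,1, 0,0,0,0,0,0,1, 0,0,0,0,0,0,1, 0,0,0,0,0,0,1, 0,0,0,0,0,0,1, 0,0,0,0,0,0,1, 0,0,0,0,0,0,1, 0,0,0,0,0,0,1, 0,0,0,0,0,0,1, 0,0,0,0,0,0,1, 0,0,0,0,0,0,1, 0,0,0,0,0,0,1, 0,0,0,0,0,0,1, 0,0,0,0,0,0,1]'; python3 f.py
python3 -m inch '[0,0,0,0,0,0,1, 0,0,0,0,0,0,1, 0,0,0,0,0,0,1, 0,0,0,0,0,-1,1, 0,0,0,0,0,-4,1, 0,0,0,0,0,-8,1, 0,0,0,0,0,-13,1, 0,0,0,0,0,-18,1, 0,0,0,0,0,-18,1, 0,0,0,0,0,-18,1]'
python3 - <<'E'
from h import *
p,r,o=state();print(p)
# rack: root on peg axis, yaw -4.85
Rk=R.from_euler("z",-4.85,degrees=True);root=np.array([.6945,-.287,.2245])
Rt=R.from_matrix(np.array(Rk.as_matrix())@np.diag([-1,1,-1.]))
# eye above TCP by .142-.094
for n,e in(("high",[-.16,0,.33]),("pre",[-.115,0,.2245+.031-.2245+.0]),):
    pass
def tcp(s,dz): # eye at rack x=-s, dz above peg axis
    return root+Rk.apply([-s,0,s*np.tan(np.radians(15))+dz])-[0,0,.048]
for s,dz in((.16,.06),(.115,0),(.04,0),(.04,-.010)):print(s,dz,tcp(s,dz),rel(tcp(s,dz),Rt))
E
```

```text
t: 10.3
tcp_pos: [0.5603, 0.2921, 0.2054]
orientation: [-0.057, 2.651, 0.016]
contact_force: [-2.5, 0.5, 4.4]
width: 0.462
grip_force: 62.5
nose in pad mm [ 0.1777 -0.1806 -1.646 ] Fn 5.0815014427385305 ang 0.0877948062259949 10.3 0.0005352087661986607
t: 11.3
tcp_pos: [0.4753, 0.2881, 0.3651]
orientation: [-0.057, 2.651, 0.018]
contact_force: [0.3, 0.6, -2.6]
width: 0.46
grip_force: 62.0
[0.4753 0.2881 0.3651]
0.16 0.06 [ 0.5351 -0.2735  0.2794] (array([0.0341, 0.4897, 0.1254]), array([  0.88, -56.39,   9.08]))
0.115 0 [ 0.5799 -0.2773  0.2073] (array([0.0341, 0.4897, 0.1254]), array([  0.34, -56.99,  17.54]))
0.04 0 [ 0.6546 -0.2836  0.1872] (array([0.0341, 0.4897, 0.1254]), array([ -5.28, -57.96,  22.81]))
0.04 -0.01 [ 0.6546 -0.2836  0.1772] (array([0.0341, 0.4897, 0.1254]), array([ -4.81, -57.96,  23.7 ]))
```

```bash
python3 -m inch '[0.034,0.49,0.125,0.9,-56.4,9.1,1, 0.034,0.49,0.125,0.9,-56.4,9.1,1, 0.034,0.49,0.125,0.9,-56.4,9.1,1, 0.034,0.49,0.125,0.9,-56.4,9.1,1, 0.034,0.49,0.125,0.9,-56.4,9.1,1, 0.034,0.49,0.125,0.9,-56.4,9.1,1, 0.034,0.49,0.125,0.9,-56.4,9.1,1, 0.034,0.49,0.125,0.9,-56.4,9.1,1, 0.034,0.49,0.125,0.9,-56.4,9.1,1, 0.034,0.49,0.125,0.9,-56.4,9.1,1, 0.034,0.49,0.125,0.9,-56.4,9.1,1, 0.034,0.49,0.125,0.9,-56.4,9.1,1, 0.034,0.49,0.125,0.6,-56.7,13,1, 0.034,0.49,0.125,0.3,-57,17.5,1, 0.034,0.49,0.125,0.3,-57,17.5,1, 0.034,0.49,0.125,0.3,-57,17.5,1, 0.034,0.49,0.125,0.3,-57,17.5,1]'
python3 - <<'E'
from h import *
import pickle
p,r,o=state();print(p,r.as_matrix())
D={n:manip.calibration(n) for n in("side","top","wrist")};im={n:manip.snapshot(n) for n in D}
for n in D:cv2.imwrite(f"pics/{n}4.png",im[n])
pickle.dump((D,p,r.as_matrix()),open("C4.pkl","wb"))
print("eye",p+r.apply([0,0,-.048]),[proj(n,p+r.apply([0,0,-.048]),D[n]) for n in D])
print("tip",[proj(n,[.6178,-.2805,.245],D[n]) for n in D],"root",[proj(n,[.6945,-.287,.2245],D[n]) for n in D])
a=cv2.resize(im["wrist"][150:400,220:420],(480,600),interpolation=cv2.INTER_CUBIC)
b=cv2.resize(im["side"][290:350,330:410],(320,240),interpolation=cv2.INTER_CUBIC)
c=cv2.resize(im["top"][170:260,410:490],(320,360),interpolation=cv2.INTER_CUBIC)
cv2.imwrite("pics/p4.png",cv2.hconcat([a,cv2.vconcat([b,c])]))
E
```

```text
t: 13.0
tcp_pos: [0.5793, -0.2786, 0.2082]
orientation: [-0.135, -3.137, 0.004]
contact_force: [-0.4, -0.0, -0.6]
width: 0.464
grip_force: 61.6
[ 0.5793 -0.2786  0.2082] [[-0.9963  0.086  -0.0014]
 [ 0.086   0.9963 -0.0028]
 [ 0.0012 -0.0029 -1.    ]]
eye [ 0.5794 -0.2785  0.2562] [array([342.2384, 320.9704]), array([451.4297, 231.8612]), array([324.5988, 377.2963])]
tip [array([363.1762, 321.9415]), array([451.1008, 214.6088]), array([327.396 , 435.0339])] root [array([403.779 , 324.3581]), array([451.8187, 181.4122]), array([326.048 , 498.4102])]
```

View pics/p4.png

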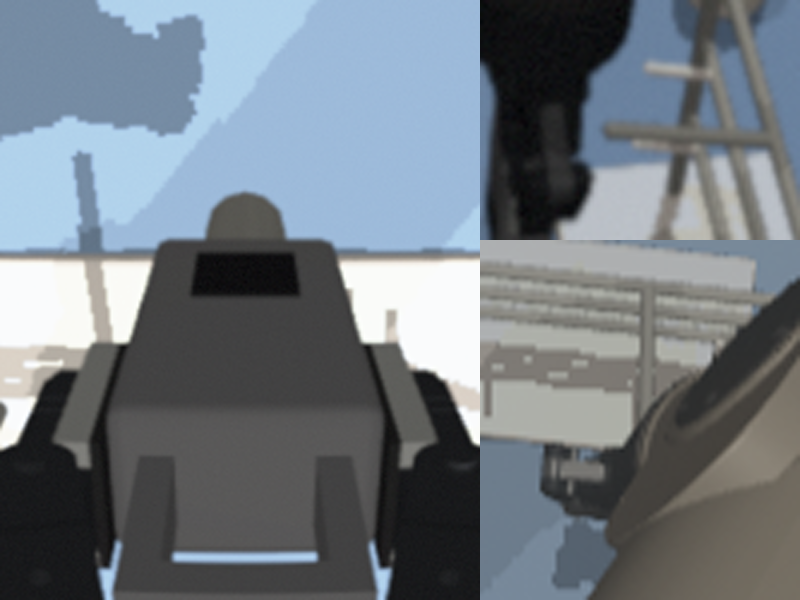

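```bash
python3 -m inch '[0,0,0,-1,0.1,0.3,1, 0,0,0,-2,0.1,0.6,1, 0,0,0,-3,0.1,0.85,1, 0,0,0,-4,0.1,1.1,1, 0,0,0,-5,0.1,1.35,1, 0,0,0,-5,0.1,1.35,1, 0,0,0,-5,0.1,1.35,1]'
```

```text
t: 13.85
tcp_pos: [0.6298, -0.2812, 0.1939]
orientation: [-0.133, -3.137, 0.003]
contact_force: [-0.0, -0.6, -1.7]
width: 0.462
grip_force: 61.7
```

```bash
python3 -m inch '[0,0,0,-1,0,0.25,1, 0,0,0,-2,0,0.5,1, 0,0,0,-2.5,0,0.65,1, 0,0,0,-2.5,0,0.65,1, 0,0,0,-2.5,0,1,1, 0,0,0,-2.5,0,1.2,1, 0,0,0,-2.5,0,1.2,1, 0,0,0,-2.5,0,1.2,1]'
```

```text
t: 14.65
tcp_pos: [0.6547, -0.2832, 0.1824]
orientation: [-0.133, -3.138, 0.003]
contact_force: [-0.9, 0.1, -0.8]
width: 0.458
grip_force: 62.2
```

```bash
python3 -m inch '[0,0,0,0,0,0.1,1, 0,0,0,0,0,0.2,1, 0,0,0,0,0,0.2,1, 0,0,0,0,0,0.2,1]'
```

```text
t: 15.05
tcp_pos: [0.6553, -0.2835, 0.1815]
orientation: [0.133, 3.138, -0.004]
contact_force: [-2.7, 2.2, 11.8]
width: 0.458
grip_force: 63.7
```

```bash
python3 - <<'E'
from h import *
im={n:manip.snapshot(n) for n in("side","wrist")}
for n in im:cv2.imwrite(f"pics/{n}5.png",im[n])
a=cv2.resize(im["wrist"][280:480,220:420],(500,500),interpolation=cv2.INTER_CUBIC)
b=cv2.resize(im["side"][275:375,340:400],(300,500),interpolation=cv2.INTER_CUBIC)
cv2.imwrite("pics/p5.png",cv2.hconcat([a,b]))
E
```

```text
(no output)
```

View pics/p5.png

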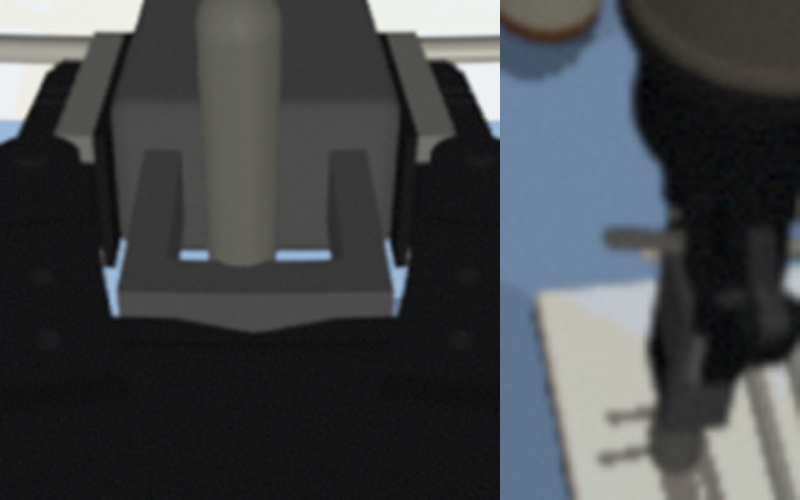

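```bash
python3 -m inch '[0,0,0,0,0,-0.1,1, 0,0,0,0,0,-0.1,1, 0,0,0,0,0,-0.1,0.4, 0,0,0,0,0,-0.1,0.3, 0,0,0,0,0,-0.1,0, 0,0,0,0,0,-0.1,0, 0,0,0,0,0,-0.1,0, 0,0,0,0,0,-0.1,0, 0,0,0,0,0,-1,0, 0,0,0,0,0,-3,0, 0,0,0,0,0,-6,0, 0,0,0,0,0,-10,0, 0,0,0,0,0,-15,0, 0,0,0,4,0,-18,0, 0,0,0,8,0,-18,0, 0,0,0,12,0,-18,0, 0,0,0,12,0,-18,0, 0,0,0,12,0,-18,0, 0,0,0,12,0,-18,0, 0,0,0,12,0,-18,0]'
python3 - <<'E'
from h import *
# motion check: two side pictures; and wand presence: dark pixels against the earlier empty-rack picture
a=manip.snapshot("side");b=manip.snapshot("side");w=manip.snapshot("wrist")
cv2.imwrite("pics/side6.png",a);cv2.imwrite("pics/wrist6.png",w)
s0=cv2.imread("pics/side0.png")
m=(cv2.absdiff(s0,a).max(2)>40)[300:420,340:420].astype(np.uint8)
n,l,st,c=cv2.connectedComponentsWithStats(m);k=1+st[1:,4].argmax();print(st[k]+[340,300,0,0,0],c[k]+[340,300],"frame-to-frame",cv2.absdiff(a,b)[300:420,340:420].max())
e=np.array([.6945,-.287,.2245])+np.array([-.0395*.9964,.0395*.0845,.0105-.008])
print("eye",proj("side",e),"nose",proj("side",e-[0,0,.142]),"top",proj("side",e+[0,0,.018]))
E
```

```text
t: 17.15
tcp_pos: [0.5362, -0.2725, 0.3603]
orientation: [-0.132, -3.137, 0.004]
contact_force: [0.4, -0.9, 0.3]
width: 0.999
grip_force: 0.0
[365 325  24  46 699] [375.2489 346.9442] frame-to-frame 22
eye [382.6953 325.6441] nose [374.7482 365.2887] top [383.8347 319.9598]
```

```bash
python3 -m inch '[0,0,0,0,0,0,0, 0,0,0,0,0,0,0, 0,0,0,0,0,0,0, 0,0,0,0,0,0,0, 0,0,0,0,0,0,0, 0,0,0,0,0,0,0, 0,0,0,0,0,0,0, 0,0,0,0,0,0,0, 0,0,0,0,0,0,0, 0,0,0,0,0,0,0, 0,0,0,0,0,0,0, 0,0,0,0,0,0,0, 0,0,0,0,0,0,0, 0,0,0,0,0,0,0, 0,0,0,0,0,0,0, 0,0,0,0,0,0,0]'
python3 - <<'E'
from h import *
s0=cv2.imread("pics/side0.png")
for i in range(4):
    a=manip.snapshot("side");m=(cv2.absdiff(s0,a).max(2)>40)[300:420,340:420].astype(np.uint8)
    n,l,st,c=cv2.connectedComponentsWithStats(m);k=1+st[1:,4].argmax();print(st[k],c[k]+[340,300])
print(manip.finish_job())
E
```

```text
t: 18.9
tcp_pos: [0.5355, -0.2726, 0.3603]
orientation: [-0.133, -3.138, 0.003]
contact_force: [-0.1, 0.8, 0.1]
width: 0.999
grip_force: 0.0
[ 25  25  24  46 699] [375.2389 347.0114]
[ 25  25  24  46 700] [375.2471 346.9843]
[ 25  25  24  46 698] [375.1877 347.01  ]
[ 25  25  24  47 699] [375.196  347.0072]
the job is handed in; nothing more can be done
None
```

The wand was pressed on the test pad at about 7 N for over 2 s, then hung nose down by its eye on the rack's long peg and released; it was at rest in the side view, and the job was handed in at about 19 s (no verdict was returned).

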